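# Feel a spindle's end float and leave it in the middle

### The arm

A 6-joint arm with a two-finger parallel gripper is mounted at the origin on a cart in front of the work surface, level with it; the furniture and walls round the work are solid. World frame = base frame: x ahead of the robot, y to its left, z up, the work surface at z = 0. Lengths are in m, angles in rad, forces in N, time in s.
With the tool pointing down it reaches from about 0.35 to 0.875 m from the base axis. Payload 4.2 kg.
Tool frame: the origin (TCP) lies at the very end of the fingers, on their centre line; the grasp point (between the pads) lies 19 mm behind it; z points along the fingers, y is the line along which they close (so a half turn about z gives the same grasp; the last joint's range is limited). The gripper opens to 85 mm and grips with 20 to 120 N. Pads are 22 mm wide; open, the fingers measure 114 mm over their backs; the gripper's body (76 mm by 85 mm) begins 54 mm behind the grasp point. The pads swing forward as they close: fully open they stand 13 mm farther back than shut.
Start: joints at [1.606, 0.385, 0.008, 0, -1.194, -0.259], TCP at [0.139, 0.609, 0.231] pointing down, gripper open.
Joint ranges: [-3.14, 3.14], [-1.21, 2.06], [-1.07, 1.41], [-3.16, 2.05], [-2.99, -0.16], [-3.1, 3.1]. Speed limits (rad/s): [2.79, 2.79, 3.14, 3.14, 3.14, 3.14].

### API

Orientations are given as a 3x3 rotation matrix whose columns are the frame's x, y, z axes.
In Python, from bench import telemetry, imaging, ticket gives the robot as it stands.
- The arm moves only by the tool arm_command, never from a script. Its argument "motion" is a list of rows, each an object with "dp": the shift along the tool's x, y, z in m, a list of three; "twist": the turn, a rotation vector about the tool's x, y, z in degrees, a list of three. A call has 1 to 5 rows; each row shifts and turns the commanded pose from where the row before left it, along the tool's axes as they then stand; what a row does not reach is not made up. A row lasts 1/10 s, in which the tool goes at most 50 mm and 8.59 degrees, less where a joint would pass 70% of its speed; a pose out of reach is approached as far as the arm can. A call is refused whole if a number of a shift passes 0.05 or a number of a turn 8.59, either way. A call with a gripper value outside its range is refused whole. "hand" is the opening in per cent of the stroke, from 0 (shut) to 100 (fully open), set as the call begins (left out, the last holds). The fingers move at their own pace and stop on an object; "squeeze" is the grip in N (left out, the last holds). Time passes only in rows, so rows that do not move let the fingers close. It gives the time, the measured TCP pose, the force, the opening and the grip force at its end, in the units of the state.
- telemetry.state(): the state, without advancing time (a new reading comes with each control period).
- imaging.camera(name): name is "scene" or "top" or "wrist"; returns the picture (400x640x3 uint8, blue, green, red); there is no depth.
- imaging.camera_params(name): a dict with "vertical_fov" (degrees; the focal length in pixels is half the picture's height over the tangent of half this angle, whatever the lens; pixels are square), "cx", "cy" (the principal point, pixels), "extrinsics" (4x4, takes a point from camera to world coordinates); the wrist camera has in their place "mount" (4x4, takes a point from camera to tool coordinates, whose origin is the TCP and whose axes are the flange's). Camera axes: x right, y up, looking along -z (the intrinsics and any distortion apply to the point x, -y, -z); pixel columns grow to the right and rows downward; lengths in m; the calibration is good to about 2 mm. A picture is of the moment at which its call begins: read the wrist's pose just before it. camera_params takes no time and is no camera call.
- ticket.finish_job(): hands the job in; it is judged then, once.
The state is a dict: "time": time; "joint_positions": joint angles; "joint_velocities": joint speeds; "joint_torque": joint torques, N m; "tcp_pos": TCP position; "tool_rot": TCP orientation; "ft_force": force on the tool from outside, world axes, zero at the start; "torque": the same for the moment, N m; "width": opening from 0.0 (shut) to 1.0 (fully open); "grip_force": force on a finger pad.
Only numpy, scipy, OpenCV 4.12 (cv2) and the standard library are available. Lean on these libraries where they do the work, as an engineer would, in place of code of your own. Each camera call takes 0.05 s, during which the arm holds its last target. There are 200 camera calls.

### The job

Check the end float of the spindle in the bearing unit: push the spindle in along its axis until you feel the inner stop, then pull it out until you feel the outer stop, each time with light pressure held for a moment (some 6 to 10 N on the spindle, never more than about 15 N). Then set the spindle in the middle of the play you found, ready for its pulley, and let go of it without disturbing the things lying around.

Things in the scene. Friction and masses are not known exactly. Their poses are not given: they have to be found in the camera images.
- bearing_unit: Grey bearing unit fixed to the bench: base 170 long, 116 wide, 14 mm thick, with two pedestals and a barrel (68 mm wide, top 109 mm up). Origin on the bench under the middle of its front face; x runs from the front face into the unit along the level spindle, z up. Place and yaw vary. The two stops are hidden in the barrel; their places and the play between them (22 to 30 mm) differ each time.
- spindle_end (a point): Middle of the plain steel square end of the spindle, 75 mm above the bench, 55 to 115 mm in front of the face, gripped from above on its upright sides: 26 wide, 26 high, 40 mm long along the axis. Inwards of it a round flange (38 mm diameter, 6 thick) and a 22 mm neck; outwards an 18 mm nose 8 mm long. Axes as the bearing unit's (pulling out is along minus x).
- spindle (a joint): How far the spindle is pulled out, m (at 0, an arbitrary mark, the square's middle is 85 mm from the face). It slides, never turns; drags with about 2 N and stays where left. Both stops are equal spring washers that give 1 mm per 4 N, first met between -26 and -3 mm going in and between -1 and +26 mm going out.
- screwdriver_b: bystander: screwdriver with green grip, 172 mm long, beside the bearing unit
- label_roll: bystander: white roll of labels, 60 mm diameter, 26 high
- stilt_1: bystander: small three-armed ceramic kiln stilt, 44 mm

How it is judged:
By the outcome, as a careful person would: the job done as asked, in the order asked, and still so for the second after the job is handed in, with the robot touching nothing.
It also fails if it takes over 64 s, if anything falls off the work surface, if the arm or the gripper's body presses on something with over 40 N, if the wrist force passes 120 N, or if a joint passes its speed limit or range.

## Working session

There is one attempt and no reset: what is moved stays moved. The work goes in short steps, Python scripts to look and compute and a tool call to move; the robot and the scene stay as the last step left them, time stands still between calls to the robot, and variables do not carry over. Pictures are saved under pics/ and viewed, at most 10 in all, crops included, and the job is handed in when it is done.

Besides the shell and the picture viewer there is one more tool, called after "Emit:" as name(argument=value, ...) on one line, values as JSON. arm_command: Moves the arm, as the interface text tells. Its arguments: {"type":"object","properties":{"motion":{"type":"array"},"hand":{"type":"number"},"squeeze":{"type":"number"}},"required":["motion"]}

```bash
mkdir -p pics; ls; python3 - <<'E'
from bench import telemetry, imaging
import cv2, numpy as np
np.set_printoptions(precision=4,suppress=True)
s=telemetry.state(); print(s)
for n in ("scene","top","wrist"):
    cv2.imwrite(f"pics/{n}0.png",imaging.camera(n)); print(n,imaging.camera_params(n))
E
```

```text
pics
{'time': 0.0, 'joint_positions': array([ 1.6056,  0.3856,  0.0066, -0.0005, -1.194 , -0.2586]), 'joint_velocities': array([ 0.001 , -0.0013, -0.0015,  0.0001, -0.0008,  0.001 ]), 'joint_torque': array([  0.0001, -39.2294,  18.8396,   4.1858,  -0.0047,  -0.    ]), 'tcp_pos': array([0.1386, 0.6089, 0.2302]), 'tool_rot': array([[ 0.975 , -0.2221, -0.0004],
       [-0.2221, -0.975 , -0.0021],
       [ 0.0001,  0.0022, -1.    ]]), 'ft_force': array([-0.5424, -0.2594, -0.9718]), 'torque': array([-0.0472, -0.0399, -0.0338]), 'grip_force': 0.0, 'width': 1.0004699429279154}
scene {'vertical_fov': 46.4126280211818, 'cx': 318.00591205698043, 'cy': 190.57862284337426, 'extrinsics': array([[ 0.4936,  0.4345, -0.7533, -0.0911],
       [-0.8694,  0.2657, -0.4165, -0.774 ],
       [ 0.0192,  0.8606,  0.5089,  0.5248],
       [ 0.    ,  0.    ,  0.    ,  1.    ]])}
top {'vertical_fov': 56.41692834565788, 'cx': 318.9687773228129, 'cy': 193.26660080739046, 'extrinsics': array([[ 0.0275,  0.9968, -0.0752,  0.4891],
       [-0.9996,  0.0267, -0.0107, -0.4124],
       [-0.0087,  0.0755,  0.9971,  0.9193],
       [ 0.    ,  0.    ,  0.    ,  1.    ]])}
wrist {'vertical_fov': 69.23730684598226, 'cx': 318.6626707527622, 'cy': 198.52130044901813, 'mount': array([[ 0.0024,  0.9621,  0.2726,  0.0689],
       [ 1.    , -0.0023, -0.001 , -0.0003],
       [-0.0003,  0.2726, -0.9621, -0.1435],
       [ 0.    ,  0.    ,  0.    ,  1.    ]])}
```

View pics/top0.png

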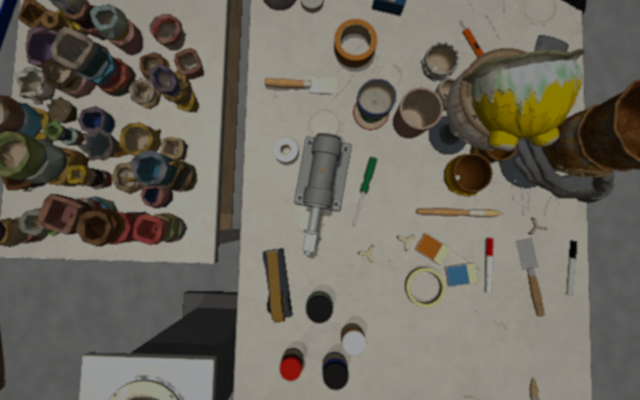

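View pics/scene0.png

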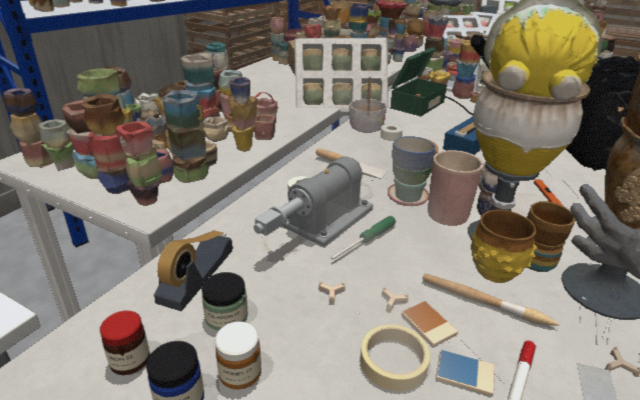

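The top view shows the bearing unit at about (322,175), with the spindle square's end at (310,243) pointing down the image, towards world −x. The screwdriver at (365,185), the roll at (286,150) and the stilt at (367,254) are all well clear of the square. The scene view agrees, with the square's end at (268,218). First I need rough positions.

```bash
cat > h.py <<'E'
import numpy as np, cv2
from bench import telemetry, imaging
np.set_printoptions(precision=4,suppress=True)
def cam(n,s=None):
    p=imaging.camera_params(n); f=200/np.tan(np.radians(p["vertical_fov"]/2))
    if n=="wrist":
        T=np.eye(4);T[:3,:3]=s["tool_rot"];T[:3,3]=s["tcp_pos"];E=T@p["mount"]
    else: E=p["extrinsics"]
    return f,p["cx"],p["cy"],E
def ray(c,uv):
    f,cx,cy,E=c; d=E[:3,:3]@np.array([(uv[0]-cx)/f,-(uv[1]-cy)/f,-1]); return E[:3,3],d
def onplane(c,uv,z):
    o,d=ray(c,uv); return o+d*(z-o[2])/d[2]
def tri(c1,a,c2,b):
    o1,d1=ray(c1,a);o2,d2=ray(c2,b)
    t=np.linalg.lstsq(np.c_[d1,-d2],o2-o1,rcond=None)[0]; return (o1+t[0]*d1+o2+t[1]*d2)/2
E
python3 - <<'E'
from h import *
c=cam("top")
for n,uv,z in [("sq",(310,243),.088),("barrel far",(328,136),.109),("barrel near",(321,205),.109),("tablecorner",(215,262),0),("table right edge",(240,300),0),("driver tip",(356,222),.0),("pot",(60,215),.1),("stilt",(367,254),0)]: print(n,onplane(c,uv,z))
s=cam("scene")
print("tall pot",tri(c,(60,210),s,(135,127)),tri(c,(88,45),s,(185,98)), tri(c,(20,150),s,(103,105)))
E
```

```text
sq [ 0.4408 -0.3866  0.088 ]
barrel far [ 0.6773 -0.4201  0.109 ]
barrel near [ 0.5247 -0.4088  0.109 ]
tablecorner [ 0.3832 -0.153   0.    ]
table right edge [ 0.2938 -0.2182  0.    ]
driver tip [ 0.4901 -0.4954  0.    ]
pot [0.4874 0.1665 0.1   ]
stilt [ 0.413  -0.5237  0.    ]
tall pot [0.5272 0.0921 0.1317] [0.8848 0.1897 0.0491] [0.6335 0.2689 0.0942]
```

View pics/wrist0.png

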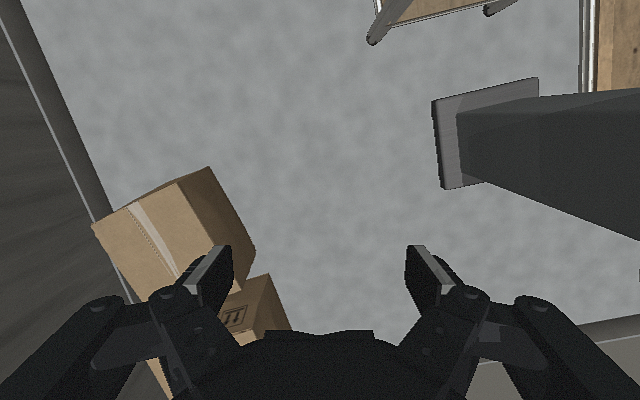

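The wrist view shows only floor and boxes under the start pose. I'll swing over to the work at about 0.40 m height, keeping the orientation.

Emit:
arm_command(motion=[{"dp": [0.0226,0.0266,-0.017],"twist": [0,0,0]},{"dp": [0.0226,0.0266,-0.017],"twist": [0,0,0]},{"dp": [0.0226,0.0266,-0.017],"twist": [0,0,0]},{"dp": [0.0226,0.0266,-0.017],"twist": [0,0,0]},{"dp": [0.0226,0.0266,-0.017],"twist": [0,0,0]}], hand=100)

```text
time: 0.65
tcp_pos: [0.2198, 0.4531, 0.3167]
tool_rot: [[0.975, -0.222, -0.0], [-0.222, -0.975, -0.001], [-0.0, 0.001, -1.0]]
ft_force: [0.1, 0.1, 0.5]
width: 0.997
grip_force: 0.0
```

Emit:
arm_command(motion=[{"dp": [0.0226,0.0266,-0.017],"twist": [0,0,0]},{"dp": [0.0226,0.0266,-0.017],"twist": [0,0,0]},{"dp": [0.0226,0.0266,-0.017],"twist": [0,0,0]},{"dp": [0.0226,0.0266,-0.017],"twist": [0,0,0]},{"dp": [0.0226,0.0266,-0.017],"twist": [0,0,0]}])

```text
time: 1.15
tcp_pos: [0.3002, 0.2983, 0.4019]
tool_rot: [[0.975, -0.222, -0.0], [-0.222, -0.975, 0.0], [-0.0, 0.0, -1.0]]
ft_force: [1.1, 0.6, -0.4]
width: 0.996
grip_force: 0.0
```

Emit:
arm_command(motion=[{"dp": [0.0135,0.0277,0],"twist": [0,0,0]},{"dp": [0.0135,0.0277,0],"twist": [0,0,0]},{"dp": [0.0135,0.0277,0],"twist": [0,0,0]},{"dp": [0.0135,0.0277,0],"twist": [0,0,0]},{"dp": [0.0135,0.0277,0],"twist": [0,0,0]}])

```text
time: 1.65
tcp_pos: [0.3349, 0.1484, 0.4012]
tool_rot: [[0.975, -0.222, -0.0], [-0.222, -0.975, 0.0], [-0.0, -0.0, -1.0]]
ft_force: [1.2, -0.6, 0.5]
width: 0.998
grip_force: 0.0
```

Emit:
arm_command(motion=[{"dp": [0.0135,0.0277,0],"twist": [0,0,0]},{"dp": [0.0135,0.0277,0],"twist": [0,0,0]},{"dp": [0.0135,0.0277,0],"twist": [0,0,0]},{"dp": [0.0135,0.0277,0],"twist": [0,0,0]},{"dp": [0.0135,0.0277,0],"twist": [0,0,0]}])

```text
time: 2.15
tcp_pos: [0.3699, -0.0015, 0.4012]
tool_rot: [[0.975, -0.222, 0.0], [-0.222, -0.975, 0.0], [0.0, -0.0, -1.0]]
ft_force: [1.6, 0.3, 1.0]
width: 0.998
grip_force: 0.0
```

Emit:
arm_command(motion=[{"dp": [0.0173,0.0355,0.015],"twist": [0,0,0]},{"dp": [0.0173,0.0355,0.015],"twist": [0,0,0]},{"dp": [0.0173,0.0355,0.015],"twist": [0,0,0]},{"dp": [0.0173,0.0355,0.015],"twist": [0,0,0]},{"dp": [0.0173,0.0355,0.015],"twist": [0,0,0]}])

```text
time: 2.65
tcp_pos: [0.4149, -0.1942, 0.3256]
tool_rot: [[0.975, -0.222, 0.0], [-0.222, -0.975, 0.0], [0.0, -0.0, -1.0]]
ft_force: [-0.4, 0.3, 0.5]
width: 1.001
grip_force: 0.0
```

Emit:
arm_command(motion=[{"dp": [0.0173,0.0355,0.015],"twist": [0,0,0]},{"dp": [0.0173,0.0355,0.015],"twist": [0,0,0]},{"dp": [0.0173,0.0355,0.015],"twist": [0,0,0]},{"dp": [0.0173,0.0355,0.015],"twist": [0,0,0]},{"dp": [0.0173,0.0355,0.015],"twist": [0,0,0]}])

```text
time: 3.15
tcp_pos: [0.46, -0.3863, 0.2503]
tool_rot: [[0.975, -0.222, -0.001], [-0.222, -0.975, 0.0], [-0.001, -0.0, -1.0]]
ft_force: [0.2, -0.3, -0.3]
width: 0.994
grip_force: 0.0
```

Emit:
arm_command(motion=[{"dp": [0,0,0],"twist": [0,0,0]},{"dp": [0,0,0],"twist": [0,0,0]}])

```text
time: 3.35
tcp_pos: [0.4595, -0.3852, 0.2498]
tool_rot: [[0.975, -0.224, -0.003], [-0.224, -0.975, 0.001], [-0.003, -0.001, -1.0]]
ft_force: [-0.9, 0.2, 0.5]
width: 1.002
grip_force: 0.0
```

```bash
python3 - <<'E'
from h import *
import pickle
s=telemetry.state(); im=imaging.camera("wrist"); pickle.dump(s,open("s1.pkl","wb")); cv2.imwrite("pics/w1.png",im); print(s["tcp_pos"],s["joint_positions"])
E
```

```text
[ 0.4595 -0.3852  0.2498] [-0.428   0.331  -0.0257 -0.0002 -1.217   1.7734]
```

View pics/w1.png

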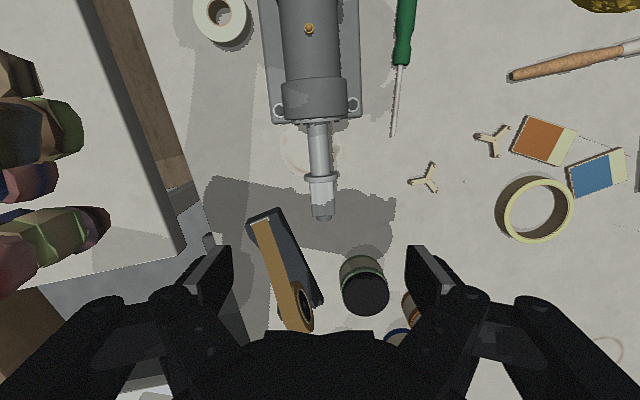

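The wrist view shows the square at about (323,200), the flange at (321,178), the neck up to (317,122) and the barrel above it. The roll, the screwdriver and the stilts are clear. I'll zoom in to read the edges.

```bash
python3 - <<'E'
import cv2
im=cv2.imread("pics/w1.png")[90:240,240:390]
cv2.imwrite("pics/w1c.png",cv2.resize(im,(600,600),interpolation=cv2.INTER_CUBIC))
E
```

```text
(no output)
```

View pics/w1c.png

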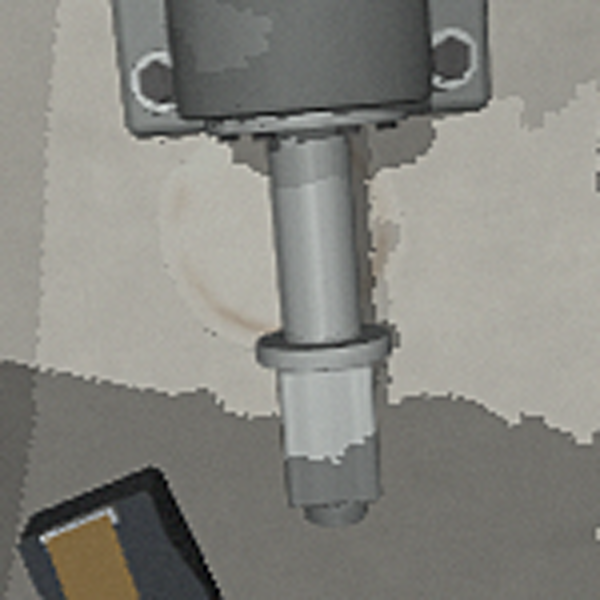

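```bash
python3 - <<'E'
from h import *
import pickle
s=pickle.load(open("s1.pkl","rb")); c=cam("wrist",s)
P=lambda u,v,z: onplane(c,(240+u/4,90+v/4),z)[:2]
fl,fr=P(288,503,.088),P(379,503,.088); bl,br=P(281,372,.088),P(375,372,.088)
print("sq front",fl,fr,np.linalg.norm(fl-fr),"back",bl,br,np.linalg.norm(bl-br))
n1=(P(271,150,.076)+P(356,150,.076))/2; n2=(P(284,335,.076)+P(359,335,.076))/2
p1,p2=P(133,133,.014),P(490,105,.014)
print("neck",n1,n2,"base corners",p1,p2,np.linalg.norm(p1-p2))
yaw=lambda d: np.degrees(np.arctan2(d[1],d[0]))
f=(fl+fr)/2
print("yaws", yaw(n1-n2),yaw(p2-p1)+90,yaw((bl+br-fl-fr)), yaw(n1-f), "tool",yaw(s["tool_rot"][:2,0]))
m=(p1+p2)/2; print("face mid",m,"to sq front",m-f, yaw(m-f), np.linalg.norm(m-f))
E
```

```text
sq front [ 0.4241 -0.3694] [ 0.4185 -0.3941] 0.02535419223431223 back [ 0.461  -0.3761] [ 0.4554 -0.4008] 0.025355174346231756
neck [ 0.5153 -0.3974] [ 0.4661 -0.3885] base corners [ 0.5308 -0.3422] [ 0.5142 -0.454 ] 0.11304155248393473
yaws -10.243862394266525 -8.44711415326256 -10.247581514897133 -9.428917989837355 tool -12.915509631762788
face mid [ 0.5225 -0.3981] to sq front [ 0.1011 -0.0163] -9.157695686875376 0.10244777190723192
```

Emit:
arm_command(motion=[{"dp": [0,0,0],"twist": [0,0,-3.7]},{"dp": [-0.0183,0.0028,0.03],"twist": [0,0,0]},{"dp": [0,0,0.04],"twist": [0,0,0]},{"dp": [0,0,0.04],"twist": [0,0,0]},{"dp": [0,0,0.015],"twist": [0,0,0]}])

```text
time: 3.9
tcp_pos: [0.4397, -0.382, 0.124]
tool_rot: [[0.987, -0.158, -0.004], [-0.158, -0.987, 0.003], [-0.004, -0.002, -1.0]]
ft_force: [-0.4, -0.6, 0.5]
width: 0.997
grip_force: 0.0
```

Emit:
arm_command(motion=[{"dp": [0,0,0],"twist": [0,0,0]},{"dp": [0,0,0],"twist": [0,0,0]}])

```text
time: 4.1
tcp_pos: [0.4425, -0.3843, 0.1281]
tool_rot: [[0.988, -0.157, 0.002], [-0.157, -0.988, -0.002], [0.002, 0.001, -1.0]]
ft_force: [0.4, 0.2, 1.0]
width: 0.999
grip_force: 0.0
```

```bash
python3 - <<'E'
from h import *
import pickle
s=telemetry.state(); im=imaging.camera("wrist"); pickle.dump(s,open("s2.pkl","wb")); cv2.imwrite("pics/w2.png",im); print(s["tcp_pos"],s["tool_rot"],s["ft_force"])
E
```

```text
[ 0.4425 -0.3843  0.1281] [[ 0.9876 -0.1568  0.0022]
 [-0.1568 -0.9876 -0.0017]
 [ 0.0025  0.0013 -1.    ]] [0.3528 0.1615 0.9955]
```

View pics/w2.png

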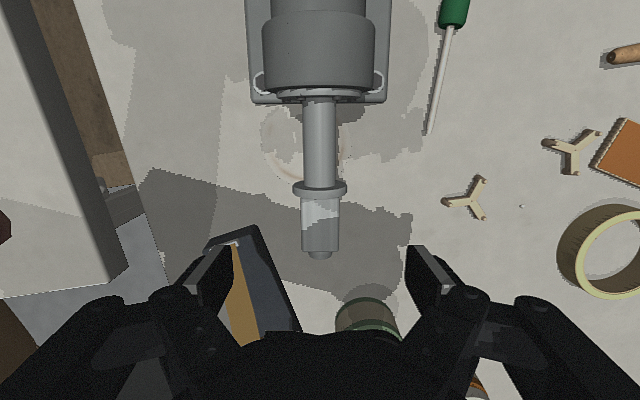

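The square is centred at (320,224), aligned with the image's vertical and centred between the fingers, so the yaw is right. I'll check the centre.

```bash
python3 - <<'E'
from h import *
import pickle
s=pickle.load(open("s2.pkl","rb")); c=cam("wrist",s); R=s["tool_rot"]
for n,uv,z in [("fl",(301.5,250),.088),("fr",(338.5,250),.088),("bl",(301,199),.088),("br",(339.5,199),.088),("neckL",(303,130),.075),("neckR",(336,130),.075),("faceL",(251,102),.014),("faceR",(388,101),.014)]:
    p=onplane(c,uv,z); print(n,p,"tool",R.T@(p-s["tcp_pos"]))
E
```

```text
fl [ 0.4246 -0.3695  0.088 ] tool [-0.0202 -0.0119  0.0401]
fr [ 0.4206 -0.3948  0.088 ] tool [-0.0201  0.0137  0.0401]
bl [ 0.4608 -0.3754  0.088 ] tool [ 0.0166 -0.0118  0.0402]
br [ 0.4569 -0.4005  0.088 ] tool [0.0166 0.0136 0.0402]
neckL [ 0.5039 -0.3834  0.075 ] tool [ 0.0603 -0.0106  0.0533]
neckR [ 0.5005 -0.405   0.075 ] tool [0.0603 0.0113 0.0533]
faceL [ 0.5313 -0.3405  0.014 ] tool [ 0.0806 -0.0574  0.1143]
faceR [ 0.5143 -0.4549  0.014 ] tool [0.0816 0.0583 0.1144]
```

Emit:
arm_command(motion=[{"dp": [0,0.0008,0.025],"twist": [0,0,0]},{"dp": [0,0,0.025],"twist": [0,0,0]},{"dp": [0,0,0.02],"twist": [0,0,0]},{"dp": [0,0,0],"twist": [0,0,0]},{"dp": [0,0,0],"twist": [0,0,0]}])

```text
time: 4.65
tcp_pos: [0.4425, -0.3859, 0.058]
tool_rot: [[0.987, -0.158, 0.002], [-0.158, -0.987, -0.002], [0.002, 0.001, -1.0]]
ft_force: [1.3, 0.0, 0.6]
width: 1.0
grip_force: 0.0
```

Emit:
arm_command(motion=[{"dp": [0,0,0],"twist": [0,0,0]},{"dp": [0,0,0],"twist": [0,0,0]},{"dp": [0,0,0],"twist": [0,0,0]},{"dp": [0,0,0],"twist": [0,0,0]},{"dp": [0,0,0],"twist": [0,0,0]}], hand=0, squeeze=50)

```text
time: 5.15
tcp_pos: [0.4417, -0.385, 0.057]
tool_rot: [[0.988, -0.157, 0.0], [-0.157, -0.988, 0.0], [0.0, -0.0, -1.0]]
ft_force: [0.2, 4.7, 4.2]
width: 0.295
grip_force: 50.8
```

Emit:
arm_command(motion=[{"dp": [0,0,0],"twist": [0,0,0]},{"dp": [0,0,0],"twist": [0,0,0]},{"dp": [0,0,0],"twist": [0,0,0]},{"dp": [0,0,0],"twist": [0,0,0]},{"dp": [0,0,0],"twist": [0,0,0]}])

```text
time: 5.65
tcp_pos: [0.4417, -0.385, 0.057]
tool_rot: [[0.988, -0.157, 0.0], [-0.157, -0.988, 0.0], [0.0, -0.0, -1.0]]
ft_force: [0.2, 4.7, 6.0]
width: 0.3
grip_force: 51.0
```

Gripped, with a small side and vertical preload. I'll relieve that a little before pushing.

Emit:
arm_command(motion=[{"dp": [0,-0.0004,-0.0005],"twist": [0,0,0]},{"dp": [0,0,0],"twist": [0,0,0]},{"dp": [0,0,0],"twist": [0,0,0]}])

```text
time: 5.95
tcp_pos: [0.4417, -0.385, 0.057]
tool_rot: [[0.987, -0.158, 0.0], [-0.158, -0.987, -0.0], [0.0, 0.0, -1.0]]
ft_force: [0.4, 2.1, 4.4]
width: 0.298
grip_force: 50.8
```

Emit:
arm_command(motion=[{"dp": [0.0006,-0.0003,-0.0006],"twist": [0,0,0]},{"dp": [0.0006,0,0],"twist": [0,0,0]},{"dp": [0.0006,0,0],"twist": [0,0,0]},{"dp": [0.0006,0,0],"twist": [0,0,0]},{"dp": [0.0006,0,0],"twist": [0,0,0]}])

```text
time: 6.45
tcp_pos: [0.444, -0.3853, 0.057]
tool_rot: [[0.987, -0.159, -0.001], [-0.159, -0.987, 0.0], [-0.001, -0.0, -1.0]]
ft_force: [-2.1, -1.3, -0.8]
width: 0.294
grip_force: 50.4
```

```bash
cat > ax.py <<'E'
from h import *
s=telemetry.state(); a=np.array([.9875,-.1575,0]); b=np.array([-.1575,-.9875,0])
print("t",s["time"],"ax mm",1000*(s["tcp_pos"]@a),"lat",1000*(s["tcp_pos"]@b),"F ax",s["ft_force"]@a,"lat",s["ft_force"]@b,"z",s["ft_force"][2])
E
python3 ax.py
```

```text
t 6.45 ax mm 499.1516913230668 lat 310.5052880310484 F ax -1.8470711531485462 lat 1.5726156069986432 z -0.7549129384019302
```

Emit:
arm_command(motion=[{"dp": [0.0006,0,0],"twist": [0,0,0]},{"dp": [0.0006,0,0],"twist": [0,0,0]},{"dp": [0.0006,0,0],"twist": [0,0,0]},{"dp": [0.0006,0,0],"twist": [0,0,0]},{"dp": [0.0006,0,0],"twist": [0,0,0]}])

```text
time: 6.95
tcp_pos: [0.4472, -0.3857, 0.0571]
tool_rot: [[0.987, -0.159, -0.001], [-0.159, -0.987, 0.0], [-0.001, -0.0, -1.0]]
ft_force: [-2.6, -3.5, -3.7]
width: 0.298
grip_force: 50.0
```

```bash
python3 ax.py
```

```text
t 6.95 ax mm 502.36040715556305 lat 310.47674223614985 F ax -2.0621048762958982 lat 3.8799801539655348 z -3.6520617970161555
```

Emit:
arm_command(motion=[{"dp": [0.0006,0.0004,0.0005],"twist": [0,0,0]},{"dp": [0.0006,0,0],"twist": [0,0,0]},{"dp": [0.0006,0,0],"twist": [0,0,0]},{"dp": [0.0006,0,0],"twist": [0,0,0]},{"dp": [0.0006,0,0],"twist": [0,0,0]}])

```text
time: 7.45
tcp_pos: [0.4505, -0.3862, 0.0571]
tool_rot: [[0.987, -0.158, 0.0], [-0.158, -0.987, 0.0], [0.0, -0.0, -1.0]]
ft_force: [-2.0, 0.4, -1.1]
width: 0.297
grip_force: 50.4
```

```bash
python3 ax.py
```

```text
t 7.45 ax mm 505.70464656956403 lat 310.46128573591784 F ax -2.0384234615934607 lat -0.0770207324592371 z -1.0786792990712353
```

Good: about 2 N of drag and negligible side load. Going on.

Emit:
arm_command(motion=[{"dp": [0.0006,0,0],"twist": [0,0,0]},{"dp": [0.0006,0,0],"twist": [0,0,0]},{"dp": [0.0006,0,0],"twist": [0,0,0]},{"dp": [0.0006,0,0],"twist": [0,0,0]},{"dp": [0.0006,0,0],"twist": [0,0,0]}])

```text
time: 7.95
tcp_pos: [0.4535, -0.3867, 0.057]
tool_rot: [[0.987, -0.159, 0.0], [-0.159, -0.987, 0.0], [0.0, -0.0, -1.0]]
ft_force: [-0.5, 4.3, 2.3]
width: 0.296
grip_force: 50.7
```

```bash
python3 ax.py
```

```text
t 7.95 ax mm 508.7051767342553 lat 310.4534402023539 F ax -1.1994415772387825 lat -4.199291677511726 z 2.257000104158653
```

Emit:
arm_command(motion=[{"dp": [0.0006,-0.0004,-0.0004],"twist": [0,0,0]},{"dp": [0.0006,0,0],"twist": [0,0,0]},{"dp": [0.0006,0,0],"twist": [0,0,0]},{"dp": [0.0006,0.00015,0.0001],"twist": [0,0,0]},{"dp": [0.0006,0,0],"twist": [0,0,0]}])

```text
time: 8.45
tcp_pos: [0.4554, -0.387, 0.057]
tool_rot: [[0.987, -0.159, -0.002], [-0.159, -0.987, 0.001], [-0.002, -0.001, -1.0]]
ft_force: [-4.6, 1.9, 1.6]
width: 0.297
grip_force: 50.6
```

```bash
python3 ax.py
```

```text
t 8.45 ax mm 510.6949090538486 lat 310.39961639381835 F ax -4.859672406746646 lat -1.1716521940406788 z 1.621928147813418
```

Inner stop just met. I'll wait to see how the force settles.

Emit:
arm_command(motion=[{"dp": [0.0002,0,0],"twist": [0,0,0]},{"dp": [0,0,0],"twist": [0,0,0]}])

```text
time: 8.65
tcp_pos: [0.4556, -0.387, 0.0571]
tool_rot: [[0.987, -0.159, -0.002], [-0.159, -0.987, 0.001], [-0.002, -0.001, -1.0]]
ft_force: [-4.5, 2.5, 0.9]
width: 0.3
grip_force: 50.6
```

```bash
python3 ax.py
```

```text
t 8.65 ax mm 510.8118358763558 lat 310.420697941623 F ax -4.790325920680999 lat -1.773220515298321 z 0.9346463357543859
```

Emit:
arm_command(motion=[{"dp": [0.0003,-0.0001,0],"twist": [0,0,0]},{"dp": [0,0,0],"twist": [0,0,0]},{"dp": [0,0,0],"twist": [0,0,0]}])

```text
time: 8.95
tcp_pos: [0.4557, -0.387, 0.057]
tool_rot: [[0.987, -0.159, -0.002], [-0.159, -0.987, 0.001], [-0.002, -0.0, -1.0]]
ft_force: [-5.3, 1.6, 1.1]
width: 0.3
grip_force: 50.7
```

```bash
python3 ax.py
```

```text
t 8.95 ax mm 510.96219424558865 lat 310.4011488107603 F ax -5.521008729350552 lat -0.726011698809424 z 1.0650032750546214
```

Emit:
arm_command(motion=[{"dp": [0.0005,0,-0.0001],"twist": [0,0,0]},{"dp": [0.0003,0,0],"twist": [0,0,0]},{"dp": [0,0,0],"twist": [0,0,0]}])

```text
time: 9.25
tcp_pos: [0.456, -0.387, 0.0571]
tool_rot: [[0.987, -0.159, -0.003], [-0.159, -0.987, 0.001], [-0.003, -0.001, -1.0]]
ft_force: [-6.6, 1.9, 1.8]
width: 0.296
grip_force: 50.7
```

```bash
python3 ax.py
```

```text
t 9.25 ax mm 511.23620170130005 lat 310.38292245948486 F ax -6.863452937852451 lat -0.8526465686659197 z 1.8057170132735598
```

Now a little more, then hold about 8 N.

Emit:
arm_command(motion=[{"dp": [0.0004,0,-0.0001],"twist": [0,0,0]},{"dp": [0,0,0],"twist": [0,0,0]},{"dp": [0,0,0],"twist": [0,0,0]}])

```text
time: 9.55
tcp_pos: [0.4561, -0.3871, 0.057]
tool_rot: [[0.987, -0.159, -0.004], [-0.159, -0.987, 0.001], [-0.004, -0.001, -1.0]]
ft_force: [-7.0, 1.8, 1.4]
width: 0.298
grip_force: 50.7
```

```bash
python3 ax.py
```

```text
t 9.55 ax mm 511.3278343998454 lat 310.390563589554 F ax -7.192587698917908 lat -0.6556671730282022 z 1.3842274075656287
```

Emit:
arm_command(motion=[{"dp": [0,0,0],"twist": [0,0,0]},{"dp": [0,0,0],"twist": [0,0,0]},{"dp": [0,0,0],"twist": [0,0,0]}])

```text
time: 9.85
tcp_pos: [0.4561, -0.387, 0.057]
tool_rot: [[0.987, -0.159, -0.004], [-0.159, -0.987, 0.002], [-0.004, -0.001, -1.0]]
ft_force: [-7.1, 1.0, 1.6]
width: 0.297
grip_force: 50.7
```

```bash
python3 ax.py
```

```text
t 9.85 ax mm 511.34141302839464 lat 310.37104596327174 F ax -7.184144757739435 lat 0.13543802110585396 z 1.6307620397020197
```

Emit:
arm_command(motion=[{"dp": [0.0005,0,-0.0001],"twist": [0,0,0]},{"dp": [0.0004,0,0],"twist": [0,0,0]},{"dp": [0,0,0],"twist": [0,0,0]},{"dp": [0,0,0],"twist": [0,0,0]}])

```text
time: 10.25
tcp_pos: [0.4564, -0.3871, 0.0571]
tool_rot: [[0.987, -0.159, -0.005], [-0.159, -0.987, 0.002], [-0.005, -0.001, -1.0]]
ft_force: [-7.9, 2.1, 1.2]
width: 0.302
grip_force: 50.8
```

```bash
python3 ax.py
```

```text
t 10.25 ax mm 511.6924219013334 lat 310.36478705765137 F ax -8.173609488922335 lat -0.8678602345991917 z 1.1756844821544323
```

Emit:
arm_command(motion=[{"dp": [0,0,0],"twist": [0,0,0]},{"dp": [0,0,0],"twist": [0,0,0]},{"dp": [0,0,0],"twist": [0,0,0]},{"dp": [0,0,0],"twist": [0,0,0]},{"dp": [0,0,0],"twist": [0,0,0]}])

```text
time: 10.75
tcp_pos: [0.4564, -0.3871, 0.0571]
tool_rot: [[0.987, -0.159, -0.005], [-0.159, -0.987, 0.002], [-0.005, -0.001, -1.0]]
ft_force: [-7.8, 1.7, 1.3]
width: 0.3
grip_force: 50.8
```

```bash
python3 ax.py
```

```text
t 10.75 ax mm 511.6865964687225 lat 310.35988849078313 F ax -7.9813472322553185 lat -0.423581494171627 z 1.2532988660227906
```

Emit:
arm_command(motion=[{"dp": [0.0006,0,-0.0001],"twist": [0,0,0]},{"dp": [0,0,0],"twist": [0,0,0]},{"dp": [0,0,0],"twist": [0,0,0]},{"dp": [0,0,0],"twist": [0,0,0]},{"dp": [0,0,0],"twist": [0,0,0]}])

```text
time: 11.25
tcp_pos: [0.4566, -0.3871, 0.057]
tool_rot: [[0.987, -0.159, -0.006], [-0.159, -0.987, 0.002], [-0.006, -0.001, -1.0]]
ft_force: [-7.7, 2.2, 1.6]
width: 0.298
grip_force: 50.8
```

```bash
python3 ax.py
```

```text
t 11.25 ax mm 511.90769497609966 lat 310.3592774810682 F ax -7.971391369636653 lat -0.9748923229916368 z 1.5596854372611597
```

Emit:
arm_command(motion=[{"dp": [0,0,0],"twist": [0,0,0]},{"dp": [0,0,0],"twist": [0,0,0]},{"dp": [0,0,0],"twist": [0,0,0]},{"dp": [0,0,0],"twist": [0,0,0]},{"dp": [0,0,0],"twist": [0,0,0]}])

```text
time: 11.75
tcp_pos: [0.4567, -0.3871, 0.057]
tool_rot: [[0.987, -0.159, -0.005], [-0.159, -0.987, 0.002], [-0.006, -0.001, -1.0]]
ft_force: [-9.3, 1.5, 2.0]
width: 0.295
grip_force: 50.8
```

```bash
python3 ax.py
```

```text
t 11.75 ax mm 511.93245243827823 lat 310.38228788982485 F ax -9.414665879671675 lat 0.03223711761561855 z 2.0284254097473386
```

Inner stop held at about 8–9 N near axial position 511.9. Now pulling out.

Emit:
arm_command(motion=[{"dp": [-0.0012,0,0],"twist": [0,0,0]},{"dp": [-0.0012,0,0],"twist": [0,0,0]},{"dp": [-0.0012,0,0],"twist": [0,0,0]},{"dp": [-0.0012,0,0],"twist": [0,0,0]},{"dp": [-0.0012,0,0],"twist": [0,0,0]}])

```text
time: 12.25
tcp_pos: [0.4546, -0.3869, 0.0571]
tool_rot: [[0.987, -0.159, 0.002], [-0.159, -0.987, -0.001], [0.002, 0.0, -1.0]]
ft_force: [1.6, -0.4, -7.3]
width: 0.296
grip_force: 49.4
```

```bash
python3 ax.py
```

```text
t 12.25 ax mm 509.8531743897299 lat 310.4436810742202 F ax 1.6815636130048905 lat 0.15086273874060022 z -7.342695947451219
```

Emit:
arm_command(motion=[{"dp": [-0.0012,0,0],"twist": [0,0,0]},{"dp": [-0.0012,0,0],"twist": [0,0,0]},{"dp": [-0.0012,0,0],"twist": [0,0,0]},{"dp": [-0.0012,0,0],"twist": [0,0,0]},{"dp": [-0.0012,0,0],"twist": [0,0,0]}])

```text
time: 12.75
tcp_pos: [0.4474, -0.3858, 0.0571]
tool_rot: [[0.987, -0.159, -0.0], [-0.159, -0.987, 0.0], [-0.0, -0.0, -1.0]]
ft_force: [1.3, -3.5, -13.8]
width: 0.3
grip_force: 49.7
```

```bash
python3 ax.py
```

```text
t 12.75 ax mm 502.5737390581481 lat 310.4705533291169 F ax 1.85544081950571 lat 3.2150403532739196 z -13.767507570172967
```

Vertical load has built up, so I'll lower the tool to relieve it before continuing.

Emit:
arm_command(motion=[{"dp": [-0.0002,0.0003,0.001],"twist": [0,0,0]},{"dp": [0,0,0],"twist": [0,0,0]}])

```text
time: 12.95
tcp_pos: [0.4472, -0.3858, 0.0571]
tool_rot: [[0.987, -0.159, -0.0], [-0.159, -0.987, 0.0], [-0.0, -0.0, -1.0]]
ft_force: [0.7, 0.2, -6.7]
width: 0.296
grip_force: 50.5
```

```bash
python3 ax.py
```

```text
t 12.95 ax mm 502.3828142028742 lat 310.5209260939418 F ax 0.6489547619119966 lat -0.2815258340328366 z -6.733722655328545
```

Emit:
arm_command(motion=[{"dp": [-0.001,-0.0001,0],"twist": [0,0,0]},{"dp": [-0.001,0,0],"twist": [0,0,0]},{"dp": [-0.001,0,0],"twist": [0,0,0]}])

```text
time: 13.25
tcp_pos: [0.4449, -0.3854, 0.0571]
tool_rot: [[0.987, -0.158, 0.001], [-0.158, -0.987, -0.0], [0.001, 0.0, -1.0]]
ft_force: [1.7, 0.4, -5.3]
width: 0.296
grip_force: 50.5
```

```bash
python3 ax.py
```

```text
t 13.25 ax mm 500.0912136318708 lat 310.5357543059093 F ax 1.5932135301366808 lat -0.6497298934181055 z -5.275712623065967
```

Emit:
arm_command(motion=[{"dp": [-0.001,-0.0001,0.0004],"twist": [0,0,0]},{"dp": [-0.001,0,0],"twist": [0,0,0]},{"dp": [-0.001,0,0],"twist": [0,0,0]},{"dp": [-0.001,0,0],"twist": [0,0,0]},{"dp": [-0.001,0,0],"twist": [0,0,0]}])

```text
time: 13.75
tcp_pos: [0.4401, -0.3847, 0.0571]
tool_rot: [[0.987, -0.158, 0.001], [-0.158, -0.987, -0.001], [0.002, 0.001, -1.0]]
ft_force: [2.1, 1.9, 1.6]
width: 0.302
grip_force: 51.3
```

```bash
python3 ax.py
```

```text
t 13.75 ax mm 495.18414625422804 lat 310.6241420224778 F ax 1.7865093109828527 lat -2.250919904902908 z 1.6457427232910733
```

Emit:
arm_command(motion=[{"dp": [-0.001,-0.0002,-0.0003],"twist": [0,0,0]},{"dp": [-0.001,0,0],"twist": [0,0,0]},{"dp": [-0.001,0,0],"twist": [0,0,0]},{"dp": [-0.001,0,0],"twist": [0,0,0]}])

```text
time: 14.15
tcp_pos: [0.436, -0.3841, 0.057]
tool_rot: [[0.987, -0.158, 0.001], [-0.158, -0.987, -0.001], [0.001, 0.001, -1.0]]
ft_force: [3.1, 0.2, 1.8]
width: 0.298
grip_force: 51.5
```

```bash
python3 ax.py
```

```text
t 14.15 ax mm 491.01155128197604 lat 310.6352066673346 F ax 2.988892409019832 lat -0.6338632936159773 z 1.7921507920080657
```

Slower now; the outer stop can come from about 488 on.

Emit:
arm_command(motion=[{"dp": [-0.0006,0,-0.0001],"twist": [0,0,0]},{"dp": [-0.0006,0,0],"twist": [0,0,0]},{"dp": [-0.0006,0,0],"twist": [0,0,0]},{"dp": [-0.0006,0,0],"twist": [0,0,0]},{"dp": [-0.0006,0,0],"twist": [0,0,0]}])

```text
time: 14.65
tcp_pos: [0.4329, -0.3837, 0.057]
tool_rot: [[0.987, -0.158, 0.001], [-0.158, -0.987, -0.001], [0.001, 0.001, -1.0]]
ft_force: [1.4, -1.6, 4.0]
width: 0.296
grip_force: 51.9
```

```bash
python3 ax.py
```

```text
t 14.65 ax mm 487.9549155507651 lat 310.67198050825937 F ax 1.6016961982148408 lat 1.3621973163518504 z 3.982029172928969
```

Emit:
arm_command(motion=[{"dp": [-0.0006,0.0001,-0.0003],"twist": [0,0,0]},{"dp": [-0.0006,0,0],"twist": [0,0,0]},{"dp": [-0.0006,0,0],"twist": [0,0,0]},{"dp": [-0.0006,0,0],"twist": [0,0,0]},{"dp": [-0.0006,0,0],"twist": [0,0,0]}])

```text
time: 15.15
tcp_pos: [0.4297, -0.3831, 0.057]
tool_rot: [[0.987, -0.158, 0.0], [-0.158, -0.987, -0.0], [0.0, 0.0, -1.0]]
ft_force: [1.1, -4.1, 2.6]
width: 0.294
grip_force: 51.8
```

```bash
python3 ax.py
```

```text
t 15.15 ax mm 484.7005615998662 lat 310.6469726706835 F ax 1.6909690848908567 lat 3.9050477110433293 z 2.6055317411993792
```

Emit:
arm_command(motion=[{"dp": [-0.0006,0.0003,-0.0001],"twist": [0,0,0]},{"dp": [-0.0006,0,0],"twist": [0,0,0]},{"dp": [-0.0006,0,0],"twist": [0,0,0]},{"dp": [-0.0006,0,0],"twist": [0,0,0]},{"dp": [-0.0006,0,0],"twist": [0,0,0]}])

```text
time: 15.65
tcp_pos: [0.428, -0.3829, 0.057]
tool_rot: [[0.987, -0.158, 0.003], [-0.158, -0.987, -0.001], [0.003, 0.001, -1.0]]
ft_force: [6.3, -3.1, 0.1]
width: 0.298
grip_force: 51.4
```

```bash
python3 ax.py
```

```text
t 15.65 ax mm 482.98257303611507 lat 310.70072679050946 F ax 6.694738320415121 lat 2.104086014347475 z 0.1320640062510415
```

Outer stop met. I'll ease up to about 8.5 N and hold.

Emit:
arm_command(motion=[{"dp": [-0.0003,0.0002,0],"twist": [0,0,0]},{"dp": [0,0,0],"twist": [0,0,0]},{"dp": [0,0,0],"twist": [0,0,0]}])

```text
time: 15.95
tcp_pos: [0.428, -0.3829, 0.057]
tool_rot: [[0.987, -0.158, 0.003], [-0.158, -0.987, -0.001], [0.003, 0.0, -1.0]]
ft_force: [6.2, -1.1, 1.2]
width: 0.298
grip_force: 51.4
```

```bash
python3 ax.py
```

```text
t 15.95 ax mm 482.9106014734943 lat 310.68991754325197 F ax 6.288784320602157 lat 0.15141109799778707 z 1.2197796234311795
```

Emit:
arm_command(motion=[{"dp": [-0.0006,0,-0.0001],"twist": [0,0,0]},{"dp": [-0.0006,0,0],"twist": [0,0,0]},{"dp": [0,0,0],"twist": [0,0,0]},{"dp": [0,0,0],"twist": [0,0,0]}])

```text
time: 16.35
tcp_pos: [0.4274, -0.3828, 0.057]
tool_rot: [[0.987, -0.158, 0.004], [-0.158, -0.987, -0.001], [0.004, 0.001, -1.0]]
ft_force: [8.5, -1.8, -0.4]
width: 0.3
grip_force: 51.2
```

```bash
python3 ax.py
```

```text
t 16.35 ax mm 482.3514845555122 lat 310.7150772298938 F ax 8.652403590489003 lat 0.4419441770540091 z -0.4433054966692014
```

Emit:
arm_command(motion=[{"dp": [0,0,0],"twist": [0,0,0]},{"dp": [0,0,0],"twist": [0,0,0]},{"dp": [0,0,0],"twist": [0,0,0]}])

```text
time: 16.65
tcp_pos: [0.4274, -0.3828, 0.057]
tool_rot: [[0.987, -0.158, 0.004], [-0.158, -0.987, -0.001], [0.004, 0.001, -1.0]]
ft_force: [8.4, -2.4, -0.2]
width: 0.296
grip_force: 51.2
```

```bash
python3 ax.py
```

```text
t 16.65 ax mm 482.35873707930136 lat 310.73331615627615 F ax 8.641791121186719 lat 1.0050293935124854 z -0.151778972933461
```

Emit:
arm_command(motion=[{"dp": [0,0,0],"twist": [0,0,0]},{"dp": [0,0,0],"twist": [0,0,0]},{"dp": [0,0,0],"twist": [0,0,0]},{"dp": [0,0,0],"twist": [0,0,0]},{"dp": [0,0,0],"twist": [0,0,0]}])

```text
time: 17.15
tcp_pos: [0.4274, -0.3828, 0.057]
tool_rot: [[0.987, -0.158, 0.004], [-0.158, -0.987, -0.001], [0.004, 0.001, -1.0]]
ft_force: [8.0, -2.7, -0.5]
width: 0.298
grip_force: 51.2
```

```bash
python3 ax.py
```

```text
t 17.15 ax mm 482.3506202462161 lat 310.701278828253 F ax 8.274090565587262 lat 1.3916856150455732 z -0.45660219746963254
```

Emit:
arm_command(motion=[{"dp": [0.001,0,0],"twist": [0,0,0]},{"dp": [0.001,0,0],"twist": [0,0,0]},{"dp": [0.001,0,0],"twist": [0,0,0]},{"dp": [0.001,0,0],"twist": [0,0,0]},{"dp": [0.001,0,0],"twist": [0,0,0]}])

```text
time: 17.65
tcp_pos: [0.4289, -0.383, 0.057]
tool_rot: [[0.987, -0.159, -0.003], [-0.159, -0.987, 0.001], [-0.003, -0.001, -1.0]]
ft_force: [-1.1, -1.1, 5.2]
width: 0.294
grip_force: 52.1
```

```bash
python3 ax.py
```

```text
t 17.65 ax mm 483.86662054219073 lat 310.64206639708334 F ax -0.8973845561265258 lat 1.248722981741559 z 5.213277378225834
```

Emit:
arm_command(motion=[{"dp": [0.001,0,-0.0006],"twist": [0,0,0]},{"dp": [0.001,0,0],"twist": [0,0,0]},{"dp": [0.001,0,0],"twist": [0,0,0]},{"dp": [0.001,0,0],"twist": [0,0,0]},{"dp": [0.001,0,0],"twist": [0,0,0]}])

```text
time: 18.15
tcp_pos: [0.4342, -0.3838, 0.057]
tool_rot: [[0.987, -0.159, -0.002], [-0.159, -0.987, 0.001], [-0.002, -0.001, -1.0]]
ft_force: [-2.8, -1.6, -0.9]
width: 0.299
grip_force: 51.5
```

```bash
python3 ax.py
```

```text
t 18.15 ax mm 489.2401062631534 lat 310.5749503137203 F ax -2.4874094716832897 lat 2.0173101612072157 z -0.9239291904170361
```

Emit:
arm_command(motion=[{"dp": [0.001,0.0001,0.0002],"twist": [0,0,0]},{"dp": [0.001,0,0],"twist": [0,0,0]},{"dp": [0.001,0,0],"twist": [0,0,0]},{"dp": [0.001,0,0],"twist": [0,0,0]},{"dp": [0.001,0,0],"twist": [0,0,0]}])

```text
time: 18.65
tcp_pos: [0.4397, -0.3846, 0.057]
tool_rot: [[0.987, -0.159, -0.001], [-0.159, -0.987, 0.001], [-0.001, -0.001, -1.0]]
ft_force: [-2.2, 1.2, -0.4]
width: 0.298
grip_force: 51.4
```

```bash
python3 ax.py
```

```text
t 18.65 ax mm 494.76261426988987 lat 310.5347695266784 F ax -2.349985440608477 lat -0.853710465973993 z -0.3861628475825696
```

Emit:
arm_command(motion=[{"dp": [0.0008,0,0],"twist": [0,0,0]},{"dp": [0.0007,0,0],"twist": [0,0,0]},{"dp": [0.0006,0,0],"twist": [0,0,0]},{"dp": [0,0,0],"twist": [0,0,0]},{"dp": [0,0,0],"twist": [0,0,0]}])

```text
time: 19.15
tcp_pos: [0.4419, -0.385, 0.0571]
tool_rot: [[0.987, -0.159, -0.001], [-0.159, -0.987, 0.001], [-0.001, -0.001, -1.0]]
ft_force: [-0.7, 2.0, -3.7]
width: 0.296
grip_force: 51.1
```

```bash
python3 ax.py
```

```text
t 19.15 ax mm 496.9661654019887 lat 310.5783292691964 F ax -1.050251117711235 lat -1.8968363094442153 z -3.7219722062982443
```

Emit:
arm_command(motion=[{"dp": [0.0002,-0.0002,0.0004],"twist": [0,0,0]},{"dp": [0,0,0],"twist": [0,0,0]}])

```text
time: 19.35
tcp_pos: [0.4422, -0.3851, 0.0571]
tool_rot: [[0.987, -0.159, -0.0], [-0.159, -0.987, 0.0], [-0.0, -0.0, -1.0]]
ft_force: [-0.8, 3.0, -1.8]
width: 0.295
grip_force: 51.1
```

```bash
python3 ax.py
```

```text
t 19.35 ax mm 497.3501590573747 lat 310.5871329067283 F ax -1.2739118027274596 lat -2.841174919171096 z -1.7679910829288346
```

Emit:
arm_command(motion=[{"dp": [0,0,0],"twist": [0,0,0]},{"dp": [0,0,0],"twist": [0,0,0]},{"dp": [0,0,0],"twist": [0,0,0]},{"dp": [0,0,0],"twist": [0,0,0]},{"dp": [0,0,0],"twist": [0,0,0]}], hand=100)

```text
time: 19.85
tcp_pos: [0.4426, -0.3855, 0.0575]
tool_rot: [[0.987, -0.159, 0.001], [-0.159, -0.987, -0.001], [0.001, 0.0, -1.0]]
ft_force: [-0.0, 0.0, 0.8]
width: 1.001
grip_force: 0.0
```

Emit:
arm_command(motion=[{"dp": [0,0,0],"twist": [0,0,0]},{"dp": [0,0,0],"twist": [0,0,0]}])

```text
time: 20.05
tcp_pos: [0.4423, -0.3853, 0.0572]
tool_rot: [[0.987, -0.159, 0.0], [-0.159, -0.987, -0.0], [0.0, 0.0, -1.0]]
ft_force: [0.1, -0.1, -0.3]
width: 0.998
grip_force: 0.0
```

Released. I'll retreat straight up and check from above.

Emit:
arm_command(motion=[{"dp": [0,0,-0.015],"twist": [0,0,0]},{"dp": [0,0,-0.025],"twist": [0,0,0]},{"dp": [0,0,-0.03],"twist": [0,0,0]},{"dp": [0,0,0],"twist": [0,0,0]},{"dp": [0,0,0],"twist": [0,0,0]}])

```text
time: 20.55
tcp_pos: [0.4425, -0.3853, 0.1277]
tool_rot: [[0.987, -0.159, 0.002], [-0.159, -0.987, -0.0], [0.002, 0.0, -1.0]]
ft_force: [-0.5, 0.4, -0.4]
width: 0.999
grip_force: 0.0
```

```bash
python3 - <<'E'
from h import *
s=telemetry.state(); im=imaging.camera("wrist"); cv2.imwrite("pics/w3.png",im); print(s["tcp_pos"],s["ft_force"])
E
```

```text
[ 0.4425 -0.3853  0.1277] [-0.4527  0.4163 -0.4295]
```

View pics/w3.png

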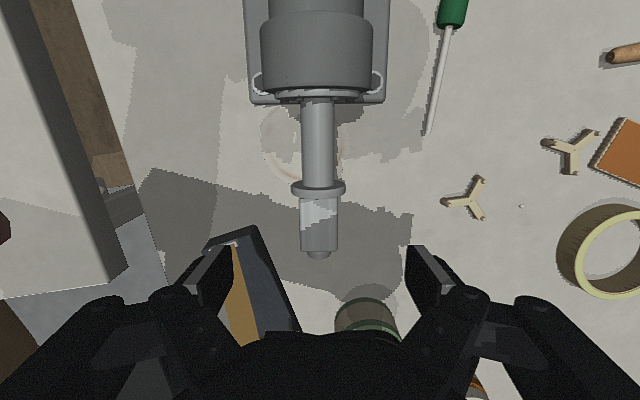

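The square again ends at row 250, in the same place relative to the tool as before gripping, so the grip did not slip. The screwdriver, the stilts and the unit are unmoved. I'll raise the tool clear and hand in.

Emit:
arm_command(motion=[{"dp": [0,0,-0.04],"twist": [0,0,0]},{"dp": [0,0,-0.04],"twist": [0,0,0]},{"dp": [0,0,-0.02],"twist": [0,0,0]},{"dp": [0,0,0],"twist": [0,0,0]},{"dp": [0,0,0],"twist": [0,0,0]}])

```text
time: 21.1
tcp_pos: [0.4417, -0.3847, 0.2257]
tool_rot: [[0.987, -0.159, -0.002], [-0.159, -0.987, 0.002], [-0.002, -0.001, -1.0]]
ft_force: [-0.4, 0.2, -0.2]
width: 1.001
grip_force: 0.0
```

```bash
python3 -c "
from bench import ticket
print(ticket.finish_job())"
```

```text
the job is handed in; nothing more can be done
None
```

The job is handed in at about 21 s: both stops were felt and held at about 8 to 9 N along the axis, the play came out at about 26 mm, and the spindle was released about 0.2 mm from its middle with nothing around it disturbed; side load on the spindle briefly reached about 14 N vertically while pulling out.

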